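# Clamp an ignition coil in the bench tester

### The arm

A 7-joint arm with a two-finger parallel gripper is mounted at the origin on the work surface. World frame = base frame: x ahead of the robot, y to its left, z up, the work surface at z = 0. Lengths are in mm, angles in rad, forces in N, time in s.
With the tool pointing down it reaches from about 400 to 875 mm from the base axis. Payload 19.3 kg.
Tool frame: the origin (TCP) lies at the very end of the fingers, on their centre line; the grasp point (between the pads) lies 19 mm behind it; z points along the fingers, y is the direction in which the jaws open and shut (so a half turn about z gives the same grasp; the last joint's range is limited). The gripper opens to 85 mm and grips with 20 to 120 N. Pads are 22 mm wide; open, the fingers measure 114 mm over their backs; the gripper's body (76 mm by 85 mm) begins 54 mm behind the grasp point. The pads swing forward as they close: fully open they stand 13 mm farther back than shut.
Start: joints at [1.203, 0.521, -0.036, 1.599, 0.021, 1.021, -0.113], TCP at [183.358, -597.49, 231.291] pointing down, gripper open.
Joint ranges: [-2.91, 2.91], [-0.3, 2.13], [-1.5, 1.42], [0.17, 2.43], [-1.26, 4.41], [0.16, 1.93], [-2.52, 2.52]. Speed limits (rad/s): [1.89, 1.89, 2.39, 2.39, 3.01, 3.01, 3.01].

### API

Orientations are given as a rotation vector (axis times angle).
In Python, from workcell import ctrl, cams gives the robot as it stands.
- The arm moves only by the tool arm_command, never from a script. Its argument "commands" is a list of rows, each a list of 6 numbers: the shift along the tool's x, y, z in m, then the turn, a rotation vector about the tool's x, y, z in degrees. In form: [[dx, dy, dz, wx, wy, wz], ...]. A call has 1 to 12 rows; each row shifts and turns the commanded pose from where the row before left it, along the tool's axes as they then stand; what a row does not reach is not made up. A row lasts 1/8 s, in which the tool goes at most 62.5 mm and 10.7 degrees, less where a joint would pass 70% of its speed; a pose out of reach is approached as far as the arm can. A call with a gripper value outside its range is refused whole. "fingers" is the closure, from -1 (fully open) to 1 (shut), set as the call begins (left out, the last holds). The fingers move at their own pace and stop on an object; "squeeze" is the grip in N (left out, the last holds). Time passes only in rows, so rows that do not move let the fingers close. It gives the time, the measured TCP pose, the force and the opening at its end, in the units of the state.
- ctrl.get_state(): the state, without advancing time (a new reading comes with each control period).
- cams.capture(name): name is "scene" or "side" or "wrist"; returns a dict with "frame" (420x560x3 uint8, red, green, blue), "z_map" (420x560 float32, mm along the optical axis (not along the pixel's ray), 0 where there is no reading), "intrinsics" (3x3 intrinsics, pixels), "rvec" (rotation vector, rad) and "tvec" (3), from world to camera coordinates, as OpenCV has them. Camera axes: x right, y down, z forward; pixel columns grow to the right and rows downward; lengths in mm; the calibration is good to about 2 mm. A picture is of the moment at which its call begins.
- ctrl.job_done(): hands the job in, once; it reports no verdict.
The state is a dict: "clock": time; "joints": joint angles; "qd": joint speeds; "joint_efforts": joint torques, N m; "ee_pos": TCP position; "eef_rot": TCP orientation; "force": force on the tool from outside, world axes, zero at the start; "moment": the same for the moment, N m; "grip_width": finger opening in mm.
Only numpy, scipy, OpenCV 4.12 (cv2) and the standard library are available. Lean on these libraries where they do the work, as an engineer would, in place of code of your own. Each camera call takes 0.05 s, during which the arm holds its last target. There are 200 camera calls.

### The job

Set the long ignition coil up for its bench test: swing the tester's clamp lever right back, draw the coil out from under the low shelf and lay it down in the tester's cradle, head at the hinge end and connector upwards, then swing the lever down until it is fully shut on the connector. The coil must not be dropped or thrown at any time, and everything else on the counter stays where it is.

Things in the scene. Friction and masses are not known exactly. Their poses are not given: they have to be found in the camera images.
- coil: Long pencil ignition coil, 170 mm, 126-234 g, lying with its boot end under the shelf and its head sticking out 80-95 mm. Origin: mid-length, on the underside. x from head to boot tip, z up through the connector. Head: black block 36 wide, 34 high, x -85 to -30 mm. Fixing lug on the head at x -46 to -34, up to 49.5 mm high. Centre of mass near x -20.
- coil_plug (a point): Centre of the top of the coil's grey connector shroud, 20 (x) by 26 (y) mm, standing on the head: coil frame (-68, 0, 54) mm.
- coil_stem (a point): On the axis of the coil's stem: coil frame (0, 0, 14) mm. The stem is a dark steel tube, diameter 24 mm, from coil x -30 to +29, free to be gripped between head and boot.
- coil_tip (a point): Centre of the end face of the coil's black rubber boot: coil frame (85, 0, 14) mm. The boot has diameter 28 mm, from coil x +29 to +85.
- tester: Fixed tester, grey box 170 (x) by 270 (y) mm, top 40 mm above the counter; origin on the counter under its centre; panel with two 10 mm high knobs towards -x. On it at x +15 mm, along y: the white cradle, a head pocket (y +29 to +90) and a vee block for the boot (y -50 to -76, edges 70 mm high); between them the stem lies free. Behind the pocket, y +105, a steel hinge clevis 129 mm high.
- cradle_plug (a point): Fixed: where the centre of the connector's top lies when the coil is seated: tester frame (15, 68, 109) mm, axes as the tester. It is above the head pocket: floor 55 mm above the counter, side walls 42 mm apart and 81 mm high with lead-in flares to 89 mm, end wall alike at y +90.5 (5 mm behind the seated head). Fingers do not fit beside the head in it.
- cradle_tip (a point): Fixed: where the centre of the boot's end face lies when the coil is seated: tester frame (15, -85, 69) mm. Seated, the coil's x points along the tester's -y and its underside is 55 mm above the counter. From y -48 to +27 there are 29 mm of air between stem axis and tester top, for fingers.
- lever_arm (a joint): Angle of the tester's clamp lever: 0 fully shut (level, pointing along the tester's -y over the coil), grows as the handle swings up, 1.57 upright, stop at 1.75 leaning back. It turns in the tester's y-z plane. Stiff hinge: it stays where it is left and takes 2 to 3 N at the handle.
- lever_hinge (a point): Fixed point on the lever's hinge axis (parallel to the tester's x), at mid-lever: tester frame (15, 105, 121) mm.
- lever_handle (a point): Centre of the lever's handle, a black crossbar, diameter 24, 36 mm long, parallel to the hinge axis and 138 mm from it; moves with the lever. Can be pinched by its end faces. The steel arm is 16 mm wide, 8 thick. A white contact block under it, 37 mm from the hinge, face 12.5 mm below the arm's axis, comes down on the connector.
- shelf: Fixed low shelf: plywood board from height 80 to 96 mm on two blue side panels, two stock bins on top up to height 141. Origin on the counter 60 mm in front of the middle of the board's front edge: board x +60 to +220, y -160 to +160; panels 10 mm thick at y +-152, x +75 to +215. Open to -x. Coil and filter are half under the front edge, one to each side.
- filter: Bystander: white fuel filter, standing cylinder, diameter 62 mm, 68 mm high. Origin: centre of its foot.
- bearing: Bystander: steel wheel bearing lying flat in front of the shelf, diameter 80 mm, 28 mm high. Origin: centre of its underside.
- spray: Bystander: tall spray can, diameter 57 mm, 178 mm high, between shelf and tester. Origin: centre of its foot.
- carton: Bystander: cardboard carton 60 (x) by 120 (y) by 50 mm high, behind the tester. Origin: centre of its underside.
- wrench: Bystander: wrench 170 mm long lying in front of the tester, about 10 mm high. Origin: centre of its underside.
- jar: Bystander: jar, diameter 64 mm, 62 mm high. Origin: centre of its foot.
- plugbox: Bystander: small white box 75 (x) by 45 (y) by 40 mm high. Origin: centre of its underside.

How it is judged (in metres and radians):
On the way, in this order (a step that is already met when the one before it is completed fails the run):
1. the clamp lever is swung back, at least 1.4 rad open (value of joint lever_arm above 1.4 rad), for 0.2 s.
2. the coil lies in the cradle, connector up and head at the hinge end, with the lever still open (distance between coil_plug and cradle_plug below 0.007 m and distance between coil_tip and cradle_tip below 0.008 m and value of joint lever_arm above 0.8 rad), for 0.2 s.
At the end, for the whole second after the job is handed in: The coil lies still in the cradle (connector within 7 mm and boot tip within 8 mm of their seated points) and the lever is at rest, shut to within 0.07 rad (distance between coil_plug and cradle_plug below 0.007 m and distance between coil_tip and cradle_tip below 0.008 m and value of joint lever_arm below 0.07 rad and linear speed of coil below 0.02 m/s and velocity of joint lever_arm between -0.05 and 0.05 rad/s); the robot touches nothing.
It fails at once if the coil is dropped or thrown: it moves faster than 0.6 m/s while the fingers do not hold it (linear speed of coil above 0.6 m/s and contact force between the fingers and coil below 0.3 N).
It fails at once if a bystander (filter, bearing, spray can, carton, wrench, jar or small box) is moved by more than 30 mm (distance of any of filter, bearing, spray, carton, wrench, jar, plugbox from where it was at the start of the episode above 0.03 m).
It also fails if it takes over 72 s, if anything falls off the work surface, if the arm or the gripper's body presses on something with over 40 N, if the wrist force passes 120 N, or if a joint passes its speed limit or range.

## Working session

There is one attempt and no reset: what is moved stays moved. The work goes in short steps, Python scripts to look and compute and a tool call to move; the robot and the scene stay as the last step left them, time stands still between calls to the robot, and variables do not carry over. Pictures are saved under pics/ and viewed, about 8 in all and at most 12, crops included, and the job is handed in when it is done.

Besides the shell and the picture viewer there is one more tool, called after ">>>" by a JSON object that holds its "api" and its "payload". arm_command: Moves the arm, as the interface text tells. Its arguments: {"type":"object","properties":{"commands":{"type":"array","items":{"type":"array","items":{"type":"number"}}},"fingers":{"type":"number"},"squeeze":{"type":"number"}},"required":["commands"]}

```bash
ls; mkdir -p pics
cat > h.py <<'E'
import numpy as np, cv2
from scipy.spatial.transform import Rotation as R
from workcell import ctrl, cams
def cap(n,f=None):
    c=cams.capture(n)
    if f: cv2.imwrite('pics/'+f,c['frame'][:,:,::-1])
    return c
def cloud(c):
    K=c['intrinsics'];z=c['z_map'];v,u=np.mgrid[:z.shape[0],:z.shape[1]]
    P=np.stack([(u-K[0,2])/K[0,0]*z,(v-K[1,2])/K[1,1]*z,z],-1)
    Rm=R.from_rotvec(np.ravel(c['rvec'])).as_matrix()
    W=(P-np.ravel(c['tvec']))@Rm
    W[z<=0]=np.nan
    return W
def st():
    s=ctrl.get_state();print({k:np.round(s[k],3).tolist() for k in ('clock','ee_pos','eef_rot','force','grip_width','joints')});return s
E
python3 - <<'E'
from h import *
st()
for n in ('scene','side'):
    c=cap(n,n+'1.png'); W=cloud(c); np.savez(n+'1.npz',W=W,f=c['frame'],K=c['intrinsics'],rvec=c['rvec'],tvec=c['tvec'])
    print(n,(-R.from_rotvec(np.ravel(c['rvec'])).as_matrix().T@np.ravel(c['tvec'])).round(), np.isfinite(W).mean())
a=cv2.imread('pics/scene1.png');print(a.shape)
E
```

```text
pics
{'clock': 0.0, 'ee_pos': [183.24, -597.194, 230.723], 'eef_rot': [-3.106, -0.466, 0.0], 'force': [0.231, -0.298, -0.146], 'grip_width': 85.747, 'joints': [1.203, 0.522, -0.036, 1.6, 0.021, 1.021, -0.113]}
scene [1189. -207. 1035.] 0.9960119047619047
side [  363. -1180.   873.] 0.9959608843537415
(420, 560, 3)
```

View pics/scene1.png

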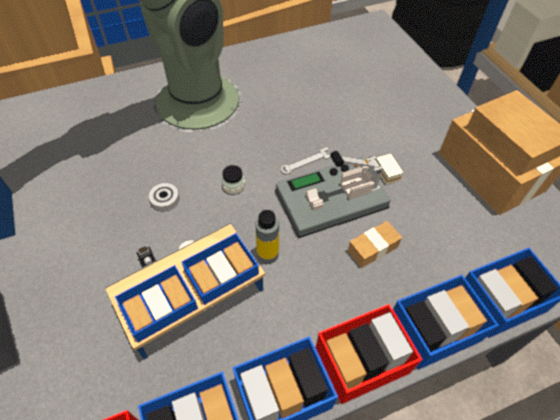

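View pics/side1.png

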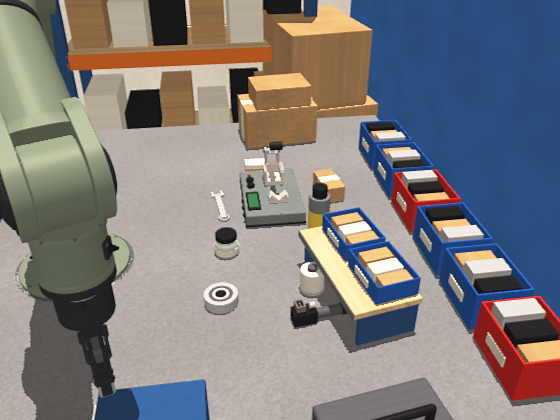

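The scene picture shows the tester at about (333,195), its lever handle at (337,158), the coil head at (147,257) and the shelf at (185,285). In the side picture the coil head is at (310,315) and the lever at (275,160). Next step is to measure with the depth maps.

```bash
python3 - <<'E'
from h import *
D={n:np.load(n+'1.npz') for n in('scene','side')}
for n in D:
    W=D[n]['W'];f=D[n]['f']
    def at(u,v,r=0): return W[v,u].round(1)
    print(n)
    if n=='scene':
        for k,(u,v) in dict(tester=(340,215),handle=(337,158),coil=(147,257),shelfedge=(185,245),filt=(188,245),spray=(267,218),jar=(233,173),bear=(163,190),carton=(375,243),pbox=(388,165),wrench=(305,160)).items(): print(k,at(u,v))
    else:
        for k,(u,v) in dict(tester=(290,210),handle=(277,146),coil=(310,312),coilhead=(300,315)).items(): print(k,at(u,v))
    def rect(mask,nm):
        m=mask.astype(np.uint8); nl,l,s,c=cv2.connectedComponentsWithStats(m)
        for i in np.argsort(-s[1:,4])[:3]+1:
            if s[i,4]<40: continue
            p=W[l==i][:,:2].astype(np.float32); r=cv2.minAreaRect(p)
            print(nm,s[i].tolist(),np.round(r[0],1),np.round(r[1],1),round(r[2],2),'z',np.median(W[l==i][:,2]).round(1))
    z=W[...,2];x=W[...,0];y=W[...,1]
    reg=(x>200)&(x<800)&(y>-700)&(y<400)
    rect(reg&(z>36)&(z<43),'z40'); rect(reg&(z>92)&(z<99),'z96')
    hsv=cv2.cvtColor(f,cv2.COLOR_RGB2HSV)
    rect(reg&(z>20)&(z<38)&(hsv[...,2]<70),'dark30')
    rect(reg&(z>50)&(z<57),'z54')
E
cd pics; python3 -c "
import cv2
a=cv2.imread('scene1.png')[130:250,260:420];b=cv2.imread('side1.png')[130:230,220:340]
c=cv2.imread('side1.png')[255:345,260:380]
r=lambda i:cv2.resize(i,(400,300),interpolation=cv2.INTER_CUBIC)
cv2.imwrite('crop1.png',cv2.vconcat([cv2.hconcat([r(a),r(b)]),cv2.hconcat([r(c),r(cv2.imread('scene1.png')[225:285,110:190])])]))"
```

```text
scene
tester [618.8 211.7  41.8]
handle [558.9 213.1 203. ]
coil [ 558.2 -285.3   50.7]
shelfedge [ 589.1 -191.1   96.1]
filt [ 595.1 -184.6  101.4]
spray [643.7  -2.6 180. ]
jar [395.6  -6.5  64.1]
bear [ 351.3 -198.5   28. ]
carton [733.3 250.1  51.4]
pbox [514.9 417.7  41.3]
wrench [384.7 218.5  10.8]
z40 [276, 165, 114, 66, 2452] [536.8 227.9] [270.7 173.6] 89.25 z 40.9
z40 [221, 175, 23, 13, 68] [402.  -11.9] [60.8 35.5] 80.24 z 39.2
z96 [104, 223, 160, 126, 2185] [ 676.  -215.7] [166.5 320.2] 10.53 z 96.9
dark30 [0, 296, 18, 74, 253] [ 604.5 -620.7] [ 35.3 179. ] 86.7 z 28.6
dark30 [276, 189, 23, 44, 61] [539.5  93.5] [  2.2 155.1] 89.5 z 26.0
z54 [350, 220, 52, 39, 823] [722.  257.3] [ 61.9 121.5] 8.59 z 52.2
z54 [340, 176, 26, 19, 127] [549.8 288.4] [64.3 49.5] 88.75 z 55.5
z54 [136, 244, 13, 11, 77] [ 535.  -291.1] [24.1 25.2] 8.32 z 53.4
side
tester [577.5 108.9  40.8]
handle [553.9 203.1 198. ]
coil [ 556.6 -300.3   33.5]
coilhead [ 532.7 -308.5   35.4]
z40 [240, 168, 66, 50, 1674] [535.7 226.8] [281. 170.] 89.12 z 40.4
z40 [375, 316, 41, 14, 97] [ 729.4 -363.4] [98.   6.9] 10.92 z 39.4
z40 [214, 239, 23, 10, 73] [385.4 -23.1] [36.4 57.3] 85.13 z 38.9
z96 [298, 226, 124, 90, 2599] [ 673.1 -215.8] [163.2 326.8] 11.74 z 96.4
dark30 [291, 304, 27, 18, 244] [ 544.2 -291.8] [55.5 36.2] 5.96 z 32.9
dark30 [329, 303, 16, 9, 84] [ 619.6 -283.2] [32.2 21.8] 6.69 z 25.2
dark30 [216, 291, 10, 6, 51] [ 364.1 -202.4] [21.4 20.4] 2.38 z 27.7
z54 [316, 169, 29, 20, 221] [720.5 255.8] [ 62.5 123.7] 5.89 z 51.7
z54 [264, 171, 20, 13, 134] [550.6 288.1] [57.7 71. ] 1.02 z 54.5
z54 [356, 311, 61, 18, 128] [ 709.9 -367.3] [140.5  12.4] 7.55 z 53.7
```

View pics/crop1.png

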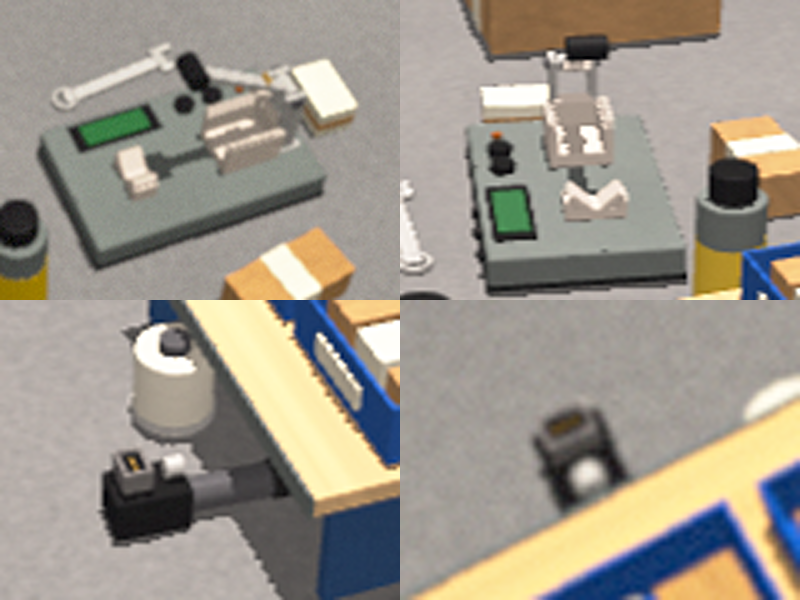

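The crop shows the lever about a third open. Its handle is the black crossbar at the top of the steel arm, and the pocket and vee are clear. The coil's grey plug is at the outer end of the head, with the white lug inboard. Next I triangulate the handle and tidy up the coil axis.

```bash
cat >> h.py <<'E'
def go(pos,yaw,tilt=0):
    """remaining tool-frame shift (mm) and turn (deg) to TCP pos, tool down with tool x at yaw deg"""
    s=st(); a=np.radians(yaw)
    T=np.array([[np.cos(a),np.sin(a),0],[np.sin(a),-np.cos(a),0],[0,0,-1]])
    C=R.from_rotvec(s['eef_rot']).as_matrix(); d=np.array(pos)-s['ee_pos']
    print('shift now-frame',(C.T@d).round(1),'goal-frame',(T.T@d).round(1),'turn',np.degrees(R.from_matrix(C.T@T).as_rotvec()).round(2))
def ray(c,u,v):
    Rm=R.from_rotvec(np.ravel(c['rvec'])).as_matrix(); K=c['K'] if 'K' in c else c['intrinsics']
    d=Rm.T@np.linalg.inv(K)@[u,v,1]; return -Rm.T@np.ravel(c['tvec']), d/np.linalg.norm(d)
def tri(r1,r2):
    (o1,d1),(o2,d2)=r1,r2
    s=np.linalg.lstsq(np.stack([d1,-d2],1),o2-o1,rcond=None)[0]
    p,q=o1+s[0]*d1,o2+s[1]*d2; return (p+q)/2,np.linalg.norm(p-q)
E
python3 - <<'E'
from h import *
D={n:np.load(n+'1.npz') for n in('scene','side')}
def mask(n,fn,pick=0):
    W=D[n]['W'];f=D[n]['f'];hsv=cv2.cvtColor(f,cv2.COLOR_RGB2HSV)
    m=fn(W,hsv).astype(np.uint8);nl,l,s,c=cv2.connectedComponentsWithStats(m)
    i=1+np.argmax(s[1:,4]);print(n,s[i].tolist(),c[i].round(1),np.nanmedian(W[l==i],0).round(1));return c[i],W[l==i]
rs=[];
for n in D:
    c,_=mask(n,lambda W,h:(W[...,2]>150)&(W[...,2]<240)&(abs(W[...,0]-553)<40)&(W[...,1]>150)&(W[...,1]<300)&(h[...,2]<75))
    rs.append(ray(D[n],*c))
p,e=tri(*rs);print('handle',p.round(1),e.round(1))
d=p-[553,332.5,121];print(np.hypot(d[1],d[2]),np.arctan2(d[2],-d[1]))
# tester edges: top z=40 ; cradle pocket walls
for n in D:
    W=D[n]['W'];z=W[...,2]
    m=(abs(W[...,0]-552)<45)&(W[...,1]>240)&(W[...,1]<330)&(z>78)&(z<92);q=W[m];print(n,'walls',np.percentile(q,[2,50,98],0).round(1).tolist())
    m=(abs(W[...,0]-552)<45)&(W[...,1]>140)&(W[...,1]<190)&(z>48)&(z<73);q=W[m];print(n,'vee',np.percentile(q,[2,50,98],0).round(1).tolist())
    # coil
    for lo,hi in((50,57),(30,37),(18,27)):
        m=(z>lo)&(z<hi)&(W[...,0]>500)&(W[...,0]<640)&(W[...,1]>-330)&(W[...,1]<-250)
        q=W[m]
        if len(q)>10: r=cv2.minAreaRect(q[:,:2].astype(np.float32));print(n,lo,len(q),np.median(q,0).round(1),np.round(r[0],1),np.round(r[1],1),r[2])
go([552,215,210],89.25)
E
```

```text
scene [331, 151, 13, 16, 126] [336.6 158.5] [560.7 212.  202.5]
side [269, 142, 13, 8, 95] [275.5 145.5] [550.1 208.2 198.4]
handle [551.8 217.  192.6] 0.9
135.9489201401479 0.5549740252671808
scene walls [[524.0, 258.3, 78.5], [546.6, 298.1, 84.6], [582.5, 327.7, 91.7]]
scene vee [[526.4, 151.5, 49.4], [549.9, 163.2, 59.7], [578.4, 177.7, 70.1]]
scene 50 90 [ 535.8 -289.7   52.7] [ 546.7 -289.4] [47.6 25.2] 8.323193550109863
scene 30 91 [ 549.3 -290.5   34.8] [ 542.6 -290.4] [51.1 35.9] 8.38808536529541
side walls [[522.9, 252.7, 78.3], [556.6, 311.2, 84.5], [579.7, 328.6, 91.2]]
side vee [[523.2, 147.4, 48.3], [549.9, 158.3, 58.0], [575.5, 181.6, 69.9]]
side 50 88 [ 534.2 -290.4   52.9] [ 544.6 -290.1] [41.7 27.2] 4.985896110534668
side 30 158 [ 548.  -300.2   33.9] [ 563.8 -290.7] [96.9 37. ] 2.658867597579956
side 18 277 [ 589.4 -290.7   23.6] [ 576.2 -289.4] [120.   34.1] 6.067211627960205
{'clock': 0.1, 'ee_pos': [183.257, -597.224, 230.784], 'eef_rot': [-3.106, -0.466, 0.0], 'force': [0.55, -0.316, 0.192], 'grip_width': 85.653, 'joints': [1.203, 0.522, -0.036, 1.6, 0.021, 1.021, -0.113]}
shift now-frame [ 590.8 -668.3   21.4] goal-frame [817.  358.1  20.8] turn [-5.000e-02 -3.000e-02 -7.219e+01]
```

>>> {"api": "arm_command", "payload": {"commands": [[0,0,-0.012,0,0,-10.3],[0,0,-0.012,0,0,-10.3],[0,0,-0.012,0,0,-10.3],[0,0,-0.012,0,0,-10.3],[0,0,-0.012,0,0,-10.3],[0,0,-0.012,0,0,-10.3],[0,0,-0.012,0,0,-10.4],[0.04,0.018,0,0,0,0],[0.055,0.024,0,0,0,0],[0.055,0.024,0,0,0,0],[0.055,0.024,0,0,0,0],[0.055,0.024,0,0,0,0]], "fingers": -1, "squeeze": 20}}

```text
clock: 1.6
ee_pos: [301.1, -337.1, 315.2]
eef_rot: [-2.236, -2.207, 0.0]
force: [2.6, -0.9, 0.8]
grip_width: 85.3
```

>>> {"api": "arm_command", "payload": {"commands": [[0.055,0.024,0,0,0,0],[0.055,0.024,0,0,0,0],[0.055,0.024,0,0,0,0],[0.055,0.024,0,0,0,0],[0.055,0.024,0,0,0,0],[0.055,0.024,0,0,0,0],[0.055,0.024,0,0,0,0],[0.055,0.024,0,0,0,0],[0.055,0.024,0,0,0,0],[0.055,0.024,0,0,0,0],[0,0,0,0,0,0],[0,0,0,0,0,0]]}}

```text
clock: 3.1
ee_pos: [547.5, 207.6, 314.8]
eef_rot: [-2.235, -2.207, 0.002]
force: [0.6, -0.0, 0.2]
grip_width: 85.3
```

Run:
```python
from h import *
go([551.8,217,174],89.25)
c=cap('wrist','w1.png');W=cloud(c);np.savez('w1.npz',W=W,f=c['frame'])
h=cv2.cvtColor(c['frame'],cv2.COLOR_RGB2HSV)
m=(W[...,2]>170)&(W[...,2]<220)&(h[...,2]<80)&(abs(W[...,0]-552)<40)&(abs(W[...,1]-217)<40)
q=W[m];print(len(q),np.percentile(q,[2,50,98],0).round(1) if len(q) else '')
```

```text
{'clock': 3.1, 'ee_pos': [547.53, 207.553, 314.807], 'eef_rot': [-2.235, -2.207, 0.002], 'force': [0.592, -0.021, 0.192], 'grip_width': 85.293, 'joints': [0.083, 0.477, -0.794, 1.573, 0.353, 1.243, -0.784]}
shift now-frame [  9.6   4.3 140.8] goal-frame [  9.5   4.1 140.8] turn [-0.05  0.03  0.03]
1649 [[533.5 208.2 194.4]
 [550.3 220.5 202.7]
 [567.6 229.6 205.2]]
```

View pics/w1.png

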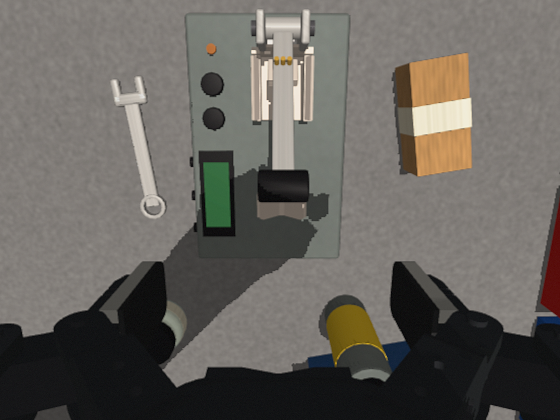

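The wrist picture shows the handle at (283,186), centred sideways under the arm, with both fingers clear. From depth the handle is at about (551,219,193). I go down and pinch it.

>>> {"api": "arm_command", "payload": {"commands": [[0.011,0.0035,0,0,0,0],[0,0,0.04,0,0,0],[0,0,0.04,0,0,0],[0,0,0.035,0,0,0],[0,0,0.026,0,0,0],[0,0,0,0,0,0],[0,0,0,0,0,0]]}}

```text
clock: 4.03
ee_pos: [552.0, 219.1, 175.6]
eef_rot: [2.236, 2.206, 0.002]
force: [-0.1, 0.5, -1.0]
grip_width: 85.6
```

>>> {"api": "arm_command", "payload": {"commands": [[0,0,0,0,0,0],[0,0,0,0,0,0],[0,0,0,0,0,0],[0,0,0,0,0,0],[0,0,0,0,0,0],[0,0,0,0,0,0]], "fingers": 1, "squeeze": 25}}

```text
clock: 4.78
ee_pos: [551.1, 218.5, 174.5]
eef_rot: [2.236, 2.207, -0.001]
force: [-5.1, -2.9, 4.9]
grip_width: 35.1
```

Run:
```python
from h import *
go([551,218.5,174],89.25)
# tester from wrist cloud
d=np.load('w1.npz');W=d['W'];z=W[...,2]
m=((z>37)&(z<43)&(abs(W[...,0]-540)<130)&(abs(W[...,1]-228)<180)).astype(np.uint8)
nl,l,s,c=cv2.connectedComponentsWithStats(m);i=1+np.argmax(s[1:,4])
q=W[l==i][:,:2].astype(np.float32);r=cv2.minAreaRect(q);print(r,np.median(z[l==i]))
m=(z>122)&(z<135)&(abs(W[...,0]-552)<40)&(W[...,1]>310);q=W[m];print('clevis',np.percentile(q,[2,50,98],0).round(1).tolist())
m=(z>78)&(z<93)&(abs(W[...,0]-552)<40)&(W[...,1]>250)&(W[...,1]<322);q=W[m];print('walls',np.percentile(q,[1,50,99],0).round(1).tolist())
# arc waypoints
h=np.array([334,121.]);
for a in np.arange(.56,1.7,.12):print(round(a,2),(h+138*np.array([-np.cos(a),np.sin(a)])).round(1))
```

```text
{'clock': 4.775, 'ee_pos': [551.14, 218.546, 174.485], 'eef_rot': [2.236, 2.207, -0.001], 'force': [-5.081, -2.945, 4.911], 'grip_width': 35.062, 'joints': [0.015, 0.628, -0.726, 1.715, 0.486, 0.988, -0.905]}
shift now-frame [-0.  -0.1  0.5] goal-frame [-0.  -0.1  0.5] turn [-0.03  0.04  0.01]
((535.531494140625, 231.54710388183594), (267.70855712890625, 169.1689910888672), 89.28398132324219) 39.70994658637376
clevis [[527.6, 321.3, 123.2], [551.8, 334.3, 128.4], [576.2, 346.9, 134.1]]
walls [[522.3, 260.4, 79.3], [569.1, 291.9, 86.0], [580.3, 321.8, 90.3]]
0.56 [217.1 194.3]
0.68 [226.7 207.8]
0.8 [237.9 220. ]
0.92 [250.4 230.8]
1.04 [264.1 240. ]
1.16 [278.9 247.5]
1.28 [294.4 253.2]
1.4 [310.5 257. ]
1.52 [327.  258.8]
1.64 [343.5 258.7]
```

>>> {"api": "arm_command", "payload": {"commands": [[0.0085,0,-0.0135,0,0,0],[0.011,0,-0.0122,0,0,0],[0.0125,0,-0.0108,0,0,0],[0.0137,0,-0.0092,0,0,0],[0.0148,0,-0.0075,0,0,0],[0.0155,0,-0.0057,0,0,0],[0.0161,0,-0.0038,0,0,0],[0.0165,0,-0.0018,0,0,0],[0.0165,0,0,0,0,0],[0,0,0,0,0,0],[0,0,0,0,0,0],[0,0,0,0,0,0]]}}

```text
clock: 6.28
ee_pos: [552.8, 344.5, 239.7]
eef_rot: [-2.235, -2.207, -0.002]
force: [-4.1, 3.6, 4.9]
grip_width: 35.5
```

>>> {"api": "arm_command", "payload": {"commands": [[0,0,0,0,0,0],[0,0,0,0,0,0],[0,0,0,0,0,0],[0,0,-0.03,0,0,0],[0,0,-0.055,0,0,10.4],[0,0,-0.01,0,0,10.4],[0,0,0,0,0,10.4],[0,0,0,0,0,10.4],[0,0,0,0,0,10.4],[0,0,0,0,0,10.3],[0,0,0,0,0,10.3],[0,0,0,0,0,10.2]], "fingers": -1}}

```text
clock: 7.78
ee_pos: [553.1, 343.8, 333.8]
eef_rot: [3.137, 0.168, 0.0]
force: [-0.3, 0.5, 0.5]
grip_width: 85.1
```

>>> {"api": "arm_command", "payload": {"commands": [[-0.007,0.053,0,0,0,0],[-0.007,0.053,0,0,0,0],[-0.007,0.053,0,0,0,0],[-0.007,0.053,0,0,0,0],[-0.007,0.053,0,0,0,0],[-0.007,0.053,0,0,0,0],[-0.007,0.053,0,0,0,0],[-0.007,0.053,0,0,0,0],[-0.007,0.053,0.01,0,0,0],[-0.007,0.053,0.03,0,0,0],[-0.006,0.05,0.04,0,0,0],[-0.006,0.049,0.04,0,0,0]]}}

```text
clock: 9.28
ee_pos: [542.2, -289.8, 214.7]
eef_rot: [3.136, 0.177, 0.001]
force: [1.0, 0.6, -0.4]
grip_width: 85.6
```

>>> {"api": "arm_command", "payload": {"commands": [[0,0,0,0,0,0],[0,0,0,0,0,0]]}}

```text
clock: 9.52
ee_pos: [542.5, -287.7, 215.7]
eef_rot: [-3.136, -0.177, -0.0]
force: [0.9, 1.0, -0.5]
grip_width: 85.3
```

Run:
```python
from h import *
go([543.4,-290.3,3],6.5)
c=cap('wrist','w2.png');W=cloud(c);z=W[...,2]
base=(W[...,0]>480)&(W[...,0]<640)&(W[...,1]>-340)&(W[...,1]<-240)
for lo,hi in((50,58),(31,38),(20,28)):
    m=(base&(z>lo)&(z<hi)).astype(np.uint8);nl,l,s,cc=cv2.connectedComponentsWithStats(m)
    for i in np.argsort(-s[1:,4])[:2]+1:
        q=W[l==i];r=cv2.minAreaRect(q[:,:2].astype(np.float32));print(lo,len(q),np.median(q,0).round(1),np.round(r[0],1),np.round(r[1],1),round(r[2],1))
s=cap('scene');W=cloud(s);h=cv2.cvtColor(s['frame'],cv2.COLOR_RGB2HSV)
m=(W[...,2]>225)&(W[...,2]<290)&(abs(W[...,0]-553)<50)&(abs(W[...,1]-330)<60)&(h[...,2]<90)
print('handle',m.sum(),np.median(W[m],0).round(1))
```

```text
{'clock': 9.525, 'ee_pos': [542.533, -287.673, 215.662], 'eef_rot': [-3.136, -0.177, -0.0], 'force': [0.863, 1.042, -0.465], 'grip_width': 85.26, 'joints': [0.566, 0.529, -0.255, 1.637, 0.152, 0.995, -1.197]}
shift now-frame [  0.5   2.8 212.7] goal-frame [  0.6   2.7 212.7] turn [-0.03 -0.01 -0.04]
50 499 [ 534.1 -288.5   53.3] [ 534.3 -288.5] [20.2 25.3] 6.9
50 5 [ 528.9 -282.4   50.2] [ 528.6 -282.8] [2.6 0.9] 6.5
31 1284 [ 551.9 -286.1   33.5] [ 544.5 -287.2] [54.5 35.9] 7.2
20 948 [ 589.  -281.5   24.4] [ 588.9 -279.1] [35.8 25.8] 7.0
20 5 [ 573.3 -296.7   21. ] [ 573.3 -296.7] [0.1 3.6] 6.4
handle 146 [561.8 329.5 268. ]
```

View pics/w2.png

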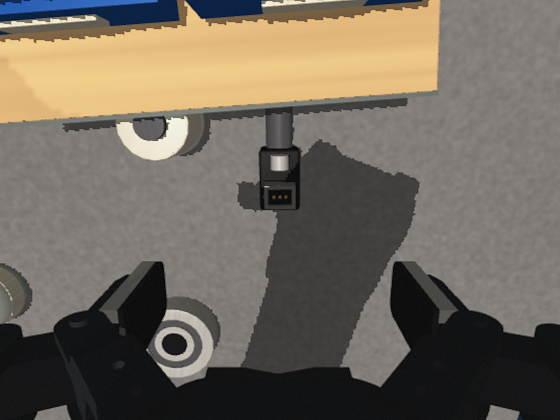

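The wrist picture shows the coil pointing straight under the board, with its head at (280,180) between the fingers' lines. The filter at (152,132) and bearing at (175,343) are well clear. Depth puts the handle at z ≈ 268, so the lever is open. I go down and grip the head.

>>> {"api": "arm_command", "payload": {"commands": [[0,0,0.05,0,0,-0.5],[0,0,0.05,0,0,0],[0,0,0.05,0,0,0],[0,0,0.035,0,0,0],[0,0,0.015,0,0,0],[0,0,0.008,0,0,0],[0,0,0,0,0,0],[0,0,0,0,0,0]]}}

```text
clock: 10.62
ee_pos: [543.0, -288.4, 8.8]
eef_rot: [3.135, 0.19, 0.002]
force: [-0.9, -0.2, -0.5]
grip_width: 85.2
```

>>> {"api": "arm_command", "payload": {"commands": [[0,0,0,0,0,0],[0,0,0,0,0,0],[0,0,0,0,0,0],[0,0,0,0,0,0],[0,0,0,0,0,0],[0,0,0,0,0,0],[0,0,0,0,0,0]], "fingers": 1, "squeeze": 40}}

```text
clock: 11.5
ee_pos: [542.5, -288.2, 7.9]
eef_rot: [3.136, 0.191, 0.0]
force: [-1.6, 1.2, 5.5]
grip_width: 35.7
```

>>> {"api": "arm_command", "payload": {"commands": [[-0.01,0,0,0,0,0],[-0.018,0,0,0,0,0],[-0.02,0,0,0,0,0],[-0.02,0,0,0,0,0],[-0.02,0,0,0,0,0],[-0.018,0,0,0,0,0],[0,0,0,0,0,7],[0,0,0,0,0,7],[0,0,0,0,0,7],[0,0,0,0,0,7],[0,0,0,0,0,7],[0,0,0,0,0,0]]}}

```text
clock: 13.0
ee_pos: [436.7, -301.1, 7.9]
eef_rot: [3.047, -0.764, 0.0]
force: [0.0, 0.3, 8.8]
grip_width: 35.5
```

>>> {"api": "arm_command", "payload": {"commands": [[0,0,0,0,0,0],[0,0,0,0,0,0],[0,0,0,0,0,0],[0,0,0,0,0,0],[0,0,-0.03,0,0,0],[0,0,-0.05,0,0,0],[0,0,-0.06,0,0,0],[0,0,-0.06,0,0,0],[0,0,0,0,0,0],[0,0,0,0,0,0]], "fingers": -1}}

```text
clock: 14.25
ee_pos: [436.9, -300.8, 207.3]
eef_rot: [-3.048, 0.761, 0.0]
force: [-0.5, 0.2, -0.6]
grip_width: 85.6
```

```bash
cat > coil.py <<'E'
from h import *
def find(f):
    c=cap('wrist',f);W=cloud(c);z=W[...,2]
    base=(W[...,0]>330)&(W[...,0]<640)&(W[...,1]>-430)&(W[...,1]<-240)
    nl,l,s,cc=cv2.connectedComponentsWithStats((base&(z>8)&(z<58)).astype(np.uint8))
    for i in np.argsort(-s[1:,4])[:2]+1:
        q=W[l==i];zz=q[:,2];r=cv2.minAreaRect(q[:,:2].astype(np.float32));print('all',len(q),np.round(r[0],1),np.round(r[1],1),round(r[2],1))
        for lo,hi in((51,58),(31,37),(20,29)):
            k=q[(zz>lo)&(zz<hi)]
            if len(k)>20: r=cv2.minAreaRect(k[:,:2].astype(np.float32));print(lo,len(k),np.median(k,0).round(1),np.round(r[0],1),np.round(r[1],1),round(r[2],1))
E
python3 - <<'E'
from coil import *
st();find('w3.png')
E
```

```text
{'clock': 14.25, 'ee_pos': [436.866, -300.804, 207.278], 'eef_rot': [-3.048, 0.761, 0.0], 'force': [-0.456, 0.216, -0.641], 'grip_width': 85.557, 'joints': [0.534, 0.402, -0.056, 1.873, 0.029, 0.868, -1.596]}
all 7077 [ 489.6 -327.7] [ 35.9 169. ] 62.5
51 402 [ 430.3 -296.1   53.5] [ 429.4 -296. ] [25.9 20.4] 61.1
31 1283 [ 445.8 -304.9   33.5] [ 438.9 -301.2] [35.9 54.4] 62.1
20 3959 [ 520.6 -344.1   25.1] [ 509.4 -341. ] [ 34.1 121.9] 59.1
all 44 [ 364.4 -240.4] [9.9 0.9] 0.5
```

View pics/w3.png

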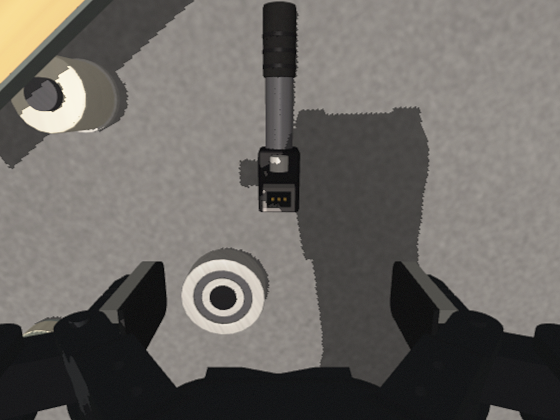

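The wrist picture shows the coil fully out from under the board, from the boot at (280,40) to the head at (279,180), with the bearing at (223,295) clear. I turn half round and move over the stem.

>>> {"api": "arm_command", "payload": {"commands": [[0,0,0,0,0,-10.6],[0,0,0,0,0,-10.6],[0,0,0,0,0,-10.6],[0,0,0,0,0,-10.6],[0,0,0,0,0,-10.6],[0,0,0,0,0,-10.6],[0,0,0,0,0,-10.6],[0,0,0,0,0,-10.6],[0,0,0,0,0,-10.6],[0,0,0,0,0,-10.6],[0,0,0,0,0,-10.6],[0,0,0,0,0,-10.6]]}}

```text
clock: 15.8
ee_pos: [436.6, -300.5, 206.1]
eef_rot: [-2.028, -2.396, -0.001]
force: [-0.0, -1.1, -1.1]
grip_width: 85.8
```

>>> {"api": "arm_command", "payload": {"commands": [[0,0,0,0,0,-10.6],[0,0,0,0,0,-10.6],[0,0,0,0,0,-10.6],[0,0,0,0,0,-10.6],[0,0,0,0,0,-10.4],[-0.023,0.0005,0.02,0,0,0],[-0.023,0.0005,0.04,0,0,0],[0,0,0.03,0,0,0],[0,0,0,0,0,0],[0,0,0,0,0,0]]}}

```text
clock: 17.05
ee_pos: [478.4, -321.5, 118.1]
eef_rot: [0.761, 3.048, 0.001]
force: [0.6, -0.3, 0.8]
grip_width: 85.5
```

Run:
```python
from coil import *
go([478.1,-321.6,4],152)
find('w4.png')
```

```text
{'clock': 17.05, 'ee_pos': [478.358, -321.462, 118.082], 'eef_rot': [0.761, 3.048, 0.001], 'force': [0.649, -0.346, 0.839], 'grip_width': 85.516, 'joints': [0.972, 0.679, -0.7, 1.801, 0.557, 0.869, 1.091]}
shift now-frame [  0.2  -0.3 114.1] goal-frame [  0.2  -0.2 114.1] turn [ 0.03 -0.   -0.03]
all 10971 [ 488.5 -328.6] [ 36.1 169.6] 61.8
51 918 [ 428.7 -296.7   53.6] [ 428.5 -296.3] [25.7 19.6] 62.0
31 2866 [ 441.9 -301.    33.5] [ 437.9 -301.3] [36.  54.5] 62.0
20 4934 [ 513.1 -341.    25. ] [ 513.3 -341.8] [ 26.  113.4] 61.5
```

>>> {"api": "arm_command", "payload": {"commands": [[0,0,0.04,0,0,0],[0,0,0.04,0,0,0],[0,0,0.02,0,0,0],[0,0,0.01,0,0,0],[0,0,0.004,0,0,0],[0,0,0,0,0,0],[0,0,0,0,0,0]]}}

```text
clock: 17.98
ee_pos: [478.5, -322.0, 4.3]
eef_rot: [0.761, 3.047, -0.001]
force: [-0.2, 0.7, 0.4]
grip_width: 85.4
```

>>> {"api": "arm_command", "payload": {"commands": [[0,0,0,0,0,0],[0,0,0,0,0,0],[0,0,0,0,0,0],[0,0,0,0,0,0],[0,0,0,0,0,0],[0,0,0,0,0,0],[0,0,0,0,0,0],[0,0,0,0,0,0]], "fingers": 1, "squeeze": 70}}

```text
clock: 18.98
ee_pos: [478.3, -321.8, 4.0]
eef_rot: [0.761, 3.048, -0.001]
force: [-1.7, 0.9, 7.7]
grip_width: 21.9
```

>>> {"api": "arm_command", "payload": {"commands": [[0,0,-0.01,0,0,0],[0,0,-0.02,0,0,0],[0,0,-0.03,0,0,0],[0,0,-0.03,0,0,0],[0,0,-0.03,0,0,0],[0,0,-0.03,0,0,0],[0,0,-0.03,0,0,0],[0,0,-0.03,0,0,0],[0,0,-0.02,0,0,0],[0,0,0,0,0,0],[0,0,0,0,0,0]]}}

```text
clock: 20.35
ee_pos: [477.7, -321.6, 232.7]
eef_rot: [-0.761, -3.047, -0.0]
force: [-0.4, 0.0, -2.5]
grip_width: 21.7
```

Run:
```python
from h import *
s=st();c=cap('wrist','w5.png');W=cloud(c);z=W[...,2]
C=R.from_rotvec(s['eef_rot']).as_matrix();T=(W-s['ee_pos'])@C
np.savez('w5.npz',W=W,T=T,f=c['frame'])
m=(abs(T[...,1])<25)&(abs(T[...,0])<110)&(T[...,2]>-70)&(T[...,2]<20)
q=T[m]
for x0 in range(-100,110,10):
    k=q[(q[:,0]>x0)&(q[:,0]<=x0+10)]
    if len(k)>10: print(x0,len(k),np.percentile(k[:,2],[5,50]).round(1),np.percentile(k[:,1],[2,98]).round(1))
```

```text
{'clock': 20.35, 'ee_pos': [477.718, -321.59, 232.732], 'eef_rot': [-0.761, -3.047, -0.0], 'force': [-0.399, 0.011, -2.478], 'grip_width': 21.713, 'joints': [1.035, 0.543, -0.785, 1.702, 0.427, 1.078, 1.196]}
-40 335 [-21.9 -18.9] [-11.   12.3]
-30 1336 [-22.1 -20.3] [-10.4  11.6]
-20 1398 [-22.3 -20.4] [-10.5  11.4]
-10 2239 [-45.2 -21.3] [-12.2  13. ]
0 3357 [-45.  -21.3] [-23.   23.8]
10 5958 [-69.  -48.2] [-22.7  23.4]
20 3090 [-45.4 -30.5] [-16.7  17.2]
30 4241 [-44.7 -29.9] [-16.6  16.9]
40 2750 [-50.4 -48.2] [-17.1  17.3]
50 4553 [-50.1 -45.9] [-16.8  16.8]
60 4576 [-50.3 -45.2] [-16.9  16.8]
70 1034 [-30.1 -28.8] [-16.3  16.2]
```

View pics/w5.png

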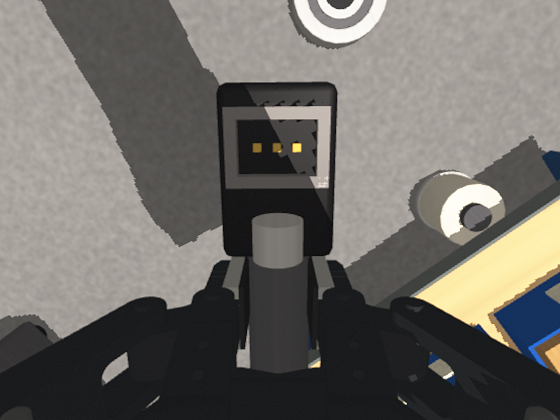

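The picture shows the coil held squarely: head at (277,170), connector up, stem straight between the pads. Depth gives no pitch. I carry it over the cradle.

>>> {"api": "arm_command", "payload": {"commands": [[0,0,0,0,0,6],[0,0,0,0,0,8],[0,0,0,0,0,8],[0,0,0,0,0,8],[0,0,0,0,0,8],[0,0,0,0,0,8],[0,0,0,0,0,8],[0,0,0,0,0,6],[0.02,0.003,0,0,0,2.7],[0.035,0.005,0,0,0,0],[0.045,0.005,0,0,0,0],[0.045,0.005,0,0,0,0]]}}

```text
clock: 21.9
ee_pos: [496.8, -175.3, 232.6]
eef_rot: [-2.235, -2.206, 0.001]
force: [1.0, -0.2, -2.3]
grip_width: 21.7
```

>>> {"api": "arm_command", "payload": {"commands": [[0.045,0.005,0,0,0,0],[0.045,0.005,0,0,0,0],[0.045,0.005,0,0,0,0],[0.045,0.005,0,0,0,0],[0.045,0.005,0,0,0,0],[0.045,0.005,0,0,0,0],[0.045,0.005,0,0,0,0],[0.045,0.005,0,0,0,0],[0.035,0.005,0,0,0,0],[0.02,0.003,0,0,0,0],[0,0,0,0,0,0],[0,0,0,0,0,0]]}}

```text
clock: 23.4
ee_pos: [550.6, 236.2, 233.2]
eef_rot: [2.237, 2.206, -0.002]
force: [-0.3, 0.4, -3.0]
grip_width: 21.5
```

Run:
```python
from h import *
go([551.5,242,59],89.25)
s=ctrl.get_state();C=R.from_rotvec(s['eef_rot']).as_matrix()
c=cap('wrist','w6.png');W=cloud(c);T=(W-s['ee_pos'])@C
np.savez('w6.npz',W=W,T=T)
z=W[...,2]
p=(lambda m,n:print(n,m.sum(),np.percentile(W[m],[1,50,99],0).round(1).tolist()) if m.sum()>5 else print(n,m.sum()))
near=(abs(W[...,0]-552)<50)
p(near&(z>70)&(z<92)&(W[...,1]>245)&(W[...,1]<326),'walls')
p(near&(z>122)&(z<134)&(W[...,1]>310)&(W[...,1]<360),'clevis')
p(near&(z>50)&(z<60)&(W[...,1]>245)&(W[...,1]<330),'floor')
m=(abs(T[...,1])<25)&(T[...,0]>35)&(T[...,0]<85)&(T[...,2]>-54)&(T[...,2]<-46);q=T[m]
nl,l,ss,cc=cv2.connectedComponentsWithStats(m.astype(np.uint8));i=1+np.argmax(ss[1:,4]);r=cv2.minAreaRect(T[l==i][:,:2].astype(np.float32));print('plug tool',r,np.median(T[l==i],0).round(1))
m=(abs(T[...,1])<25)&(T[...,0]>20)&(T[...,0]<85)&(T[...,2]>-34)&(T[...,2]<-26);r=cv2.minAreaRect(T[m][:,:2].astype(np.float32));print('head tool',r,np.percentile(T[m],[1,99],0).round(1).tolist())
for n in('scene','side'):
  c=cap(n,n+'6.png');W=cloud(c);z=W[...,2]
  near=(abs(W[...,0]-552)<50)
  p(near&(z>66)&(z<72)&(W[...,1]>140)&(W[...,1]<190),n+'veetop')
  p(near&(z>84)&(z<91)&(W[...,1]>245)&(W[...,1]<326),n+'walltop')
```

```text
{'clock': 23.4, 'ee_pos': [550.556, 236.242, 233.15], 'eef_rot': [2.237, 2.206, -0.002], 'force': [-0.35, 0.396, -2.981], 'grip_width': 21.51, 'joints': [-0.073, 0.542, -0.631, 1.645, 0.355, 1.072, -0.822]}
shift now-frame [  5.9   1.  174.1] goal-frame [  5.8   0.9 174.2] turn [-0.03  0.06 -0.05]
walls 557 [[523.1, 321.1, 70.1], [552.2, 323.2, 82.8], [580.4, 325.9, 90.1]]
clevis 1396 [[526.3, 323.0, 122.6], [541.8, 336.4, 128.1], [577.6, 348.0, 130.1]]
floor 71 [[523.8, 321.1, 56.7], [551.4, 321.5, 57.7], [579.9, 321.8, 59.5]]
plug tool ((55.61191940307617, -0.7142438888549805), (26.185405731201172, 20.05443000793457), 89.6387939453125) [ 55.7  -0.8 -49.5]
head tool ((46.29196548461914, -0.6514549255371094), (36.050418853759766, 52.650428771972656), 89.65987396240234) [[20.7, -18.4, -33.7], [72.2, 17.0, -26.6]]
sceneveetop 44 [[529.1, 151.3, 66.0], [539.1, 165.1, 68.9], [574.7, 176.6, 71.7]]
scenewalltop 116 [[523.1, 257.7, 84.1], [533.1, 300.7, 87.3], [581.6, 324.7, 90.8]]
sideveetop 21 [[526.9, 153.1, 66.4], [566.8, 165.0, 67.8], [572.7, 178.4, 71.2]]
sidewalltop 65 [[522.8, 259.1, 84.1], [554.6, 309.1, 87.7], [580.7, 325.6, 90.9]]
```

View pics/w6.png

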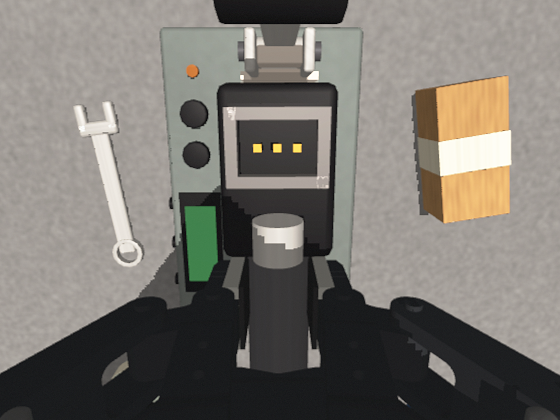

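The picture shows the head aligned over the pocket: plug at (277,148), end wall at (278,75), clevis beyond. By the wrist camera the plug sits about 1 mm off in x and 5 mm short in y. I correct that and lower most of the way.

>>> {"api": "arm_command", "payload": {"commands": [[0.0052,0.001,0,0,0,0.4],[0,0,0.025,0,0,0],[0,0,0.03,0,0,0],[0,0,0.03,0,0,0],[0,0,0.025,0,0,0],[0,0,0.015,0,0,0],[0,0,0,0,0,0],[0,0,0,0,0,0]]}}

```text
clock: 24.55
ee_pos: [552.0, 243.1, 109.5]
eef_rot: [2.243, 2.199, 0.002]
force: [-0.7, 0.7, -1.1]
grip_width: 21.3
```

Run:
```python
from h import *
go([551.6,241.4,59],88.85)
c=cap('wrist','w7.png');W=cloud(c);z=W[...,2]
p=(lambda m,n:print(n,m.sum(),np.percentile(W[m],[1,50,99],0).round(1).tolist()) if m.sum()>5 else print(n,m.sum()))
near=(abs(W[...,0]-552)<50)
p(near&(z>76)&(z<92)&(W[...,1]>245)&(W[...,1]<328),'walls')
p(near&(z>122)&(z<134)&(W[...,1]>315)&(W[...,1]<360),'clevis')
def rect(m,n):
  nl,l,s,cc=cv2.connectedComponentsWithStats(m.astype(np.uint8));i=1+np.argmax(s[1:,4]);r=cv2.minAreaRect(W[l==i][:,:2].astype(np.float32));print(n,r,np.median(W[l==i],0).round(1))
ee=ctrl.get_state()['ee_pos'][2]
rect(near&(abs(z-ee-50)<4)&(W[...,1]>270)&(W[...,1]<320),'plug')
rect(near&(abs(z-ee-30)<4)&(W[...,1]>262)&(W[...,1]<325)&(abs(W[...,0]-552)<21),'head')
rect((z>37)&(z<43)&(abs(W[...,0]-540)<130)&(abs(W[...,1]-228)<180),'tester')
```

```text
{'clock': 24.55, 'ee_pos': [552.003, 243.085, 109.527], 'eef_rot': [2.243, 2.199, 0.002], 'force': [-0.672, 0.745, -1.079], 'grip_width': 21.271, 'joints': [-0.133, 0.692, -0.561, 1.739, 0.47, 0.847, -0.928]}
shift now-frame [-1.7 -0.4 50.5] goal-frame [-1.7 -0.4 50.5] turn [ 0.06 -0.04  0.  ]
walls 4474 [[522.4, 262.0, 79.4], [548.6, 317.4, 88.0], [580.7, 327.8, 90.4]]
clevis 3172 [[526.4, 322.5, 122.4], [567.3, 331.6, 128.0], [577.8, 340.0, 130.1]]
plug ((552.3065795898438, 298.5508728027344), (20.1678524017334, 26.322683334350586), 89.4637451171875) [552.1 298.8 159.1]
head ((552.2261962890625, 288.74420166015625), (53.8250846862793, 36.10458755493164), 89.09754180908203) [552.5 282.2 139. ]
tester ((487.31903076171875, 276.1248779296875), (174.20762634277344, 71.05895233154297), 89.55786895751953) [486.6 293.4  39.8]
```

View pics/w7.png

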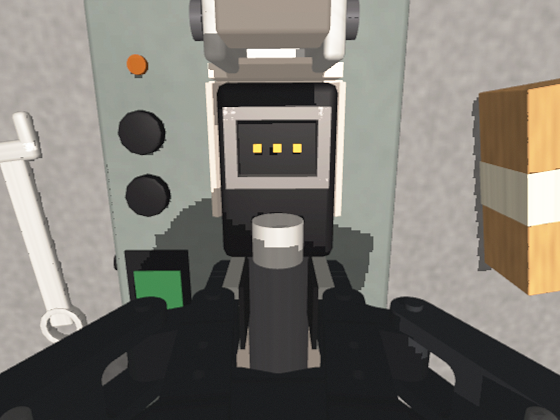

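The picture shows the head centred between the pocket walls (wall edges at columns 213 and 341, head at 218–337). I make a small trim and lower it to just above the floor.

>>> {"api": "arm_command", "payload": {"commands": [[-0.0012,-0.0005,0.012,0,0,0],[0,0,0.012,0,0,0],[0,0,0.012,0,0,0],[0,0,0.008,0,0,0],[0,0,0.004,0,0,0],[0,0,0.002,0,0,0],[0,0,0,0,0,0]]}}

```text
clock: 25.48
ee_pos: [551.3, 241.6, 59.0]
eef_rot: [2.243, 2.199, 0.001]
force: [-0.8, -0.7, 0.9]
grip_width: 21.9
```

>>> {"api": "arm_command", "payload": {"commands": [[0,0,0.001,0,0,0],[0,0,0,0,0,0],[0,0,0,0,0,0]]}}

```text
clock: 25.85
ee_pos: [551.3, 241.7, 58.9]
eef_rot: [2.243, 2.199, 0.001]
force: [-6.7, -4.3, 18.8]
grip_width: 21.6
```

```bash
cat > chk.py <<'E'
from h import *
def chk(f=None):
  s=st();c=cap('wrist',f);W=cloud(c);z=W[...,2];near=(abs(W[...,0]-552)<50)
  def rect(m,n):
    nl,l,s,cc=cv2.connectedComponentsWithStats(m.astype(np.uint8))
    if nl<2: return print(n,'none')
    i=1+np.argmax(s[1:,4]);r=cv2.minAreaRect(W[l==i][:,:2].astype(np.float32));print(n,np.round(r[0],1),np.round(r[1],1),round(r[2],1),np.median(W[l==i],0).round(1))
  rect(near&(abs(z-109)<5)&(W[...,1]>270)&(W[...,1]<318),'plug')
  rect(near&(abs(z-89)<4)&(W[...,1]>262)&(W[...,1]<325)&(abs(W[...,0]-552)<20),'head')
E
python3 -c "
from chk import *
chk('w8.png')"
```

```text
{'clock': 25.85, 'ee_pos': [551.317, 241.65, 58.862], 'eef_rot': [2.243, 2.199, 0.001], 'force': [-6.693, -4.286, 18.758], 'grip_width': 21.624, 'joints': [-0.159, 0.759, -0.521, 1.765, 0.522, 0.759, -0.969]}
plug [551.4 297.1] [20.2 26.3] 89.5 [551.4 297.4 107.5]
head [551.3 288. ] [52.4 36.1] 89.4 [551.6 280.8  88.6]
```

>>> {"api": "arm_command", "payload": {"commands": [[0,0,-0.0008,0,0,0],[0,0,0,0,0,0],[0,0,0,0,0,0],[0,0,0,0,0,0],[0,0,0,0,0,0],[0,0,-0.03,0,0,0],[0,0,-0.05,0,0,0],[0,0,-0.05,0,0,0],[0,0,-0.05,0,0,0],[0,0,0,0,0,0],[0,0,0,0,0,0]], "fingers": -1}}

```text
clock: 27.28
ee_pos: [550.9, 241.2, 238.0]
eef_rot: [2.243, 2.199, -0.001]
force: [-0.1, 1.0, -0.4]
grip_width: 85.3
```

Run:
```python
from chk import *
chk('w9.png')
c=cams.capture('scene');d=dict(W=cloud(c));W=d['W'];h=cv2.cvtColor(c['frame'],cv2.COLOR_RGB2HSV)
cs=c;sd=cap('side','side9.png')
rs=[]
for k in(cs,sd):
    W=cloud(k);h=cv2.cvtColor(k['frame'],cv2.COLOR_RGB2HSV)
    m=(W[...,2]>235)&(W[...,2]<285)&(abs(W[...,0]-553)<35)&(abs(W[...,1]-335)<35)&(h[...,2]<90)
    if m.sum()<20: print('few',m.sum());continue
    v,u=np.nonzero(m);rs.append(ray(k,u.mean(),v.mean()));print(m.sum(),np.median(W[m],0).round(1))
    t=(abs(W[...,0]-550)<16)&(W[...,1]<200)&(W[...,1]>135)&(W[...,2]>60)&(W[...,2]<90)&(h[...,2]<90)
    print('boot',t.sum(),np.percentile(W[t],[2,50,98],0).round(1).tolist() if t.sum() else '')
if len(rs)==2: print(tri(*rs))
```

```text
{'clock': 27.275, 'ee_pos': [550.897, 241.248, 238.032], 'eef_rot': [2.243, 2.199, -0.001], 'force': [-0.095, 0.975, -0.41], 'grip_width': 85.304, 'joints': [-0.079, 0.541, -0.635, 1.634, 0.353, 1.084, -0.833]}
plug [551.1 297.4] [19.5 25.6] 89.1 [551.1 297.5 107.1]
head [551.2 288.3] [52.3 36. ] 88.9 [551.3 283.2  88.5]
147 [561.4 330.2 267.7]
boot 231 [[541.0, 141.9, 63.6], [558.2, 168.4, 80.1], [565.5, 198.7, 86.8]]
93 [551.1 327.2 262.9]
boot 126 [[536.9, 139.6, 61.4], [548.4, 158.8, 79.7], [562.6, 196.9, 85.6]]
(array([552.79590967, 336.36535606, 257.93217732]), np.float64(0.919001621057165))
```

View pics/w9.png

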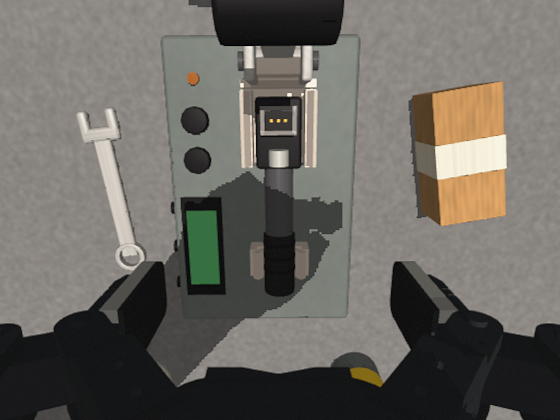

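The picture shows the coil seated: plug at (279,120) inside the pocket, boot in the vee at (279,262), lever clear at the top. A quick check of the seating along y, using the tester's outline in this view.

Run:
```python
from h import *
c=cap('wrist');W=cloud(c);z=W[...,2]
m=(z>36)&(z<43)&(abs(W[...,0]-540)<110)&(abs(W[...,1]-228)<160)
for xs in ((470,500),(590,612)):
    q=W[m&(W[...,0]>xs[0])&(W[...,0]<xs[1])];print(xs,np.percentile(q[:,1],[.3,99.7]).round(1))
q=W[m];print(np.percentile(q[:,0],[.3,99.7]))
b=W[(abs(W[...,0]-550)<8)&(W[...,1]<200)&(W[...,1]>120)&(z>60)&(z<90)];print('boot end',np.percentile(b[:,1],[0.5,2]).round(1))
v=W[(abs(abs(W[...,0]-550)-21)<5)&(W[...,1]<200)&(W[...,1]>120)&(z>62)&(z<74)];print('vee',np.percentile(v[:,1],[1,99]).round(1))
p=W[(abs(abs(W[...,0]-551.5)-25)<5)&(W[...,1]<335)&(W[...,1]>240)&(z>76)&(z<93)];print('pocket',np.percentile(p[:,1],[1,99]).round(1))
```

```text
(470, 500) [ 98.8 366.2]
(590, 612) [ 98.2 362.9]
[451.44977257 620.21919533]
boot end [145.3 146.6]
vee [155.1 181.5]
pocket [261.4 325.9]
```

Relative to the vee and pocket in the same view, the coil is within about 2 mm of its seat. Now I shut the lever: up, over the handle, down, pinch.

>>> {"api": "arm_command", "payload": {"commands": [[0,0,-0.05,0,0,0],[0,0,-0.047,0,0,0],[0.05,0.001,0,0,0,-0.4],[0.05,0.001,0,0,0,0],[0,0,0.045,0,0,0],[0,0,0.035,0,0,0],[0,0,0.015,0,0,0],[0,0,0,0,0,0],[0,0,0,0,0,0]]}}

```text
clock: 28.6
ee_pos: [555.1, 341.9, 241.8]
eef_rot: [2.236, 2.207, 0.003]
force: [0.1, -0.4, 0.2]
grip_width: 85.4
```

>>> {"api": "arm_command", "payload": {"commands": [[0,0,0,0,0,0],[0,0,0,0,0,0],[0,0,0,0,0,0],[0,0,0,0,0,0],[0,0,0,0,0,0],[0,0,0,0,0,0],[0,0,0,0,0,0]], "fingers": 1, "squeeze": 25}}

```text
clock: 29.48
ee_pos: [552.9, 342.4, 241.1]
eef_rot: [-2.233, -2.207, 0.002]
force: [-13.5, -0.7, 10.9]
grip_width: 36.0
```

>>> {"api": "arm_command", "payload": {"commands": [[-0.0166,0,0.0001,0,0,0],[-0.0163,0,0.0022,0,0,0],[-0.0161,0,0.0041,0,0,0],[-0.0154,0,0.006,0,0,0],[-0.0146,0,0.0078,0,0,0],[-0.0136,0,0.0095,0,0,0],[-0.0123,0,0.011,0,0,0],[-0.0109,0,0.0125,0,0,0],[-0.0094,0,0.0136,0,0,0],[-0.0076,0,0.0147,0,0,0],[0,0,0,0,0,0],[0,0,0,0,0,0]]}}

```text
clock: 30.98
ee_pos: [551.0, 208.3, 158.0]
eef_rot: [-2.234, -2.206, 0.006]
force: [-10.0, -1.5, -3.7]
grip_width: 35.5
```

>>> {"api": "arm_command", "payload": {"commands": [[-0.0058,0,0.0155,0,0,0],[-0.004,0,0.0161,0,0,0],[-0.0015,0,0.01,0,0,0],[-0.0005,0,0.006,0,0,0],[0,0,0.004,0,0,0],[0,0,0,0,0,0],[0,0,0,0,0,0]]}}

```text
clock: 31.85
ee_pos: [550.9, 196.3, 106.6]
eef_rot: [-2.234, -2.206, 0.006]
force: [-12.0, -2.1, -1.1]
grip_width: 35.6
```

>>> {"api": "arm_command", "payload": {"commands": [[0,0,0.003,0,0,0],[0,0,0.002,0,0,0],[0,0,0,0,0,0],[0,0,0,0,0,0]]}}

```text
clock: 32.35
ee_pos: [550.9, 196.3, 102.0]
eef_rot: [-2.235, -2.207, 0.006]
force: [-13.9, -4.3, 6.3]
grip_width: 35.7
```

>>> {"api": "arm_command", "payload": {"commands": [[0,0,0.002,0,0,0],[0,0,0,0,0,0],[0,0,0,0,0,0]]}}

```text
clock: 32.72
ee_pos: [551.0, 196.3, 100.7]
eef_rot: [-2.235, -2.207, 0.006]
force: [-16.9, -7.1, 18.0]
grip_width: 35.7
```

>>> {"api": "arm_command", "payload": {"commands": [[0,0,0,0,0,0],[0,0,0,0,0,0],[0,0,0,0,0,0],[0,0,0,0,0,0],[0,0,-0.03,0,0,0],[0,0,-0.05,0,0,0],[0,0,-0.05,0,0,0],[0,0,-0.02,0,0,0],[0,0,0,0,0,0],[0,0,0,0,0,0]], "fingers": -1}}

```text
clock: 33.98
ee_pos: [552.5, 196.7, 249.4]
eef_rot: [-2.236, -2.207, 0.002]
force: [0.1, 0.3, -0.1]
grip_width: 85.1
```

Run:
```python
from h import *
st();rs=[]
p=(lambda W,m,n:print(n,m.sum(),np.percentile(W[m],[2,50,98],0).round(1).tolist()) if m.sum()>5 else print(n,m.sum()))
c=cap('wrist','w10.png');W=cloud(c);h=cv2.cvtColor(c['frame'],cv2.COLOR_RGB2HSV)
p(W,(W[...,2]>100)&(W[...,2]<150)&(abs(W[...,0]-551)<25)&(abs(W[...,1]-196)<25)&(h[...,2]<90),'handle')
for y in range(215,330,10): 
    m=(abs(W[...,0]-551.5)<6)&(abs(W[...,1]-y)<3)
    if m.sum(): print(y,np.median(W[m][:,2]).round(1),end=' ')
b=W[(abs(W[...,0]-550)<8)&(W[...,1]<180)&(W[...,1]>120)&(W[...,2]>60)&(W[...,2]<90)];print('boot end',np.percentile(b[:,1],[0.5,2]).round(1))
for n in('scene','side'):
    k=cap(n,n+'10.png');W=cloud(k);h=cv2.cvtColor(k['frame'],cv2.COLOR_RGB2HSV)
    m=(W[...,2]>100)&(W[...,2]<150)&(abs(W[...,0]-551)<25)&(abs(W[...,1]-196)<25)&(h[...,2]<90)
    p(W,m,n);v,u=np.nonzero(m);rs.append(ray(k,u.mean(),v.mean()))
print(tri(*rs))
```

```text
{'clock': 33.975, 'ee_pos': [552.528, 196.658, 249.384], 'eef_rot': [-2.236, -2.207, 0.002], 'force': [0.106, 0.321, -0.073], 'grip_width': 85.05, 'joints': [0.016, 0.51, -0.66, 1.66, 0.344, 1.092, -0.756]}
handle 1523 [[533.2, 187.9, 124.5], [550.2, 200.2, 132.8], [567.3, 209.5, 135.2]]
215 126.3 225 126.2 235 125.9 245 126.0 255 125.8 265 125.7 275 125.6 285 125.6 295 125.5 305 125.2 315 125.2 325 124.9 boot end [145.5 146.1]
scene 127 [[538.1, 183.1, 117.1], [558.8, 191.6, 133.0], [570.2, 205.1, 138.5]]
side 99 [[532.4, 181.1, 114.5], [549.0, 187.8, 127.8], [566.3, 198.4, 136.6]]
(array([550.44386897, 196.27615469, 122.70615196]), np.float64(0.8422446059247645))
```

View pics/w10.png

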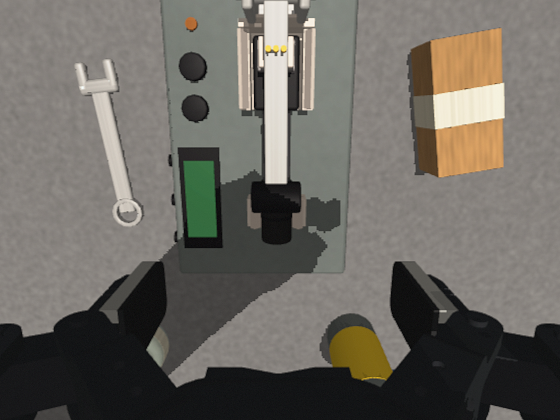

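The picture shows the lever lying level along the coil, handle at (276,196) and boot in the vee below it. The arm's slope reads about 0.013 rad, so it is shut. Nothing is touching the robot, so I hand in.

```bash
python3 -c "
from workcell import ctrl
print(ctrl.job_done())"
```

```text
the job is handed in; nothing more can be done
None
```

The coil is in the tester's cradle with the lever shut on its connector, and the job was handed in at about 34 s. The hand-in reports no verdict, so the result rests on my own checks.

**What I did:** I pinched the lever handle and swung it back to about 1.6 rad. I then drew the coil out by its head, re-gripped it on the stem and lowered it into the cradle. Finally I pinched the handle again and swung the lever down until the force rose to 18 N.

**Last checks:**
- **Lever:** the arm's slope reads about 0.013 rad and the handle centre is at about z 122.7 mm (121 mm when fully shut), well inside the 0.07 rad limit.
- **Coil:** the boot end is at y 145.5 mm, unchanged since release. After closing I could not see the connector itself; the last direct reading before that was (551, 297.4) mm.
- **Robot:** the gripper is open and about 115 mm above the handle, with the force reading near zero.
- **Bystanders:** they looked clear in each picture, but I did not measure their positions again at the end.

**One disagreement:** estimates of the tester's y position spread from about 227 to 232 mm between cameras. Judged against the cradle in a single view, the coil is about 1–2 mm from its seat along y, inside the 7 and 8 mm limits.

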